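Nest the tapered cup on the leaning feeder and jog it

ROBOT

A 7-joint arm with a two-finger parallel gripper is mounted at the origin on the work surface; the furniture and walls round the work are solid. World frame = base frame: x ahead of the robot, y to its left, z up, the work surface at z = 0. Lengths are in mm, angles in rad, forces in N, time in s.
With the tool pointing down it reaches from about 425 to 875 mm from the base axis. Payload 8.4 kg.
Tool frame: the origin (TCP) lies midway between the tips of the shut fingers; the grasp point (between the pads) lies 19 mm behind it; z points along the fingers, y is the line along which they close (so a half turn about z gives the same grasp; the last joint's range is limited). The gripper opens to 87 mm and grips with 3 to 60 N. Pads are 19 mm wide; open, the fingers measure 117 mm over their backs; the gripper's body (75 mm by 190 mm) begins 51 mm behind the grasp point.
Start: joints at [-1.288, 0.333, 0.04, 1.465, -0.013, 1.343, -0.059], TCP at [242.183, 603.167, 222.546] pointing down, gripper open.
Joint ranges: [-2.58, 2.58], [-0.38, 2.09], [-1.3, 1.39], [0.25, 2.4], [-1.5, 4.64], [0.08, 2.09], [-2.65, 2.65]. Speed limits (rad/s): [2.22, 2.22, 2.79, 2.79, 3.14, 3.14, 3.14].

INTERFACE

Orientations are given as a rotation vector (axis times angle).
In Python, from cell import r, imaging, order gives the robot as it stands. The module is installed in compiled form; this text tells all that it offers.
- The arm moves only by the tool servo_tool, never from a script. Its argument "series" is a list of rows, each an object with "claw": the gripper command: -1 is shut, 1 is fully open, values between are in proportion; "slide": the shift along the tool's x, y, z in cm, a list of three; "roll": the turn about the tool's z in degrees. In form: [{"claw": claw, "slide": [x, y, z], "roll": roll}, ...]. A call has 1 to 10 rows; each row shifts and turns the commanded pose from where the row before left it, along the tool's axes as they then stand; what a row does not reach is not made up. A row lasts 1/12 s, in which the tool goes at most 41.7 mm and 7.16 degrees, less where a joint would pass 70% of its speed; a pose out of reach is approached as far as the arm can. A call is refused whole if a number of a shift passes 4.17 or a number of a turn 7.16, either way. A call with a gripper value outside its range is refused whole. The fingers move at their own pace and stop on an object; "newtons" is the grip in N (left out, the last holds). Time passes only in rows, so rows that do not move let the fingers close. It gives the time, the measured TCP pose, the force, the opening and the grip force at its end, in the units of the state.
- r.read_state(): the state, without advancing time (a new reading comes with each control period).
- imaging.get_image(name): name is "scene" or "top" or "wrist"; returns the picture (384x512x3 uint8, red, green, blue); there is no depth.
- imaging.calibration(name): a dict with "fx", "fy", "cx", "cy" (pixels), "world_from_camera" (4x4, takes a point from camera to world coordinates). Camera axes: x right, y down, z forward; pixel columns grow to the right and rows downward; lengths in mm; the calibration is good to about 2 mm. A picture is of the moment at which its call begins: read the wrist's pose just before it. calibration takes no time and is no camera call; for the wrist camera it gives the pose at the moment of the call.
- order.finish_job(): hands the job in; it is judged then, once.
The state is a dict: "clock": time; "joint_positions": joint angles; "joint_velocities": joint speeds; "joint_efforts": joint torques, N m; "tool_pos": TCP position; "tcp_rot": TCP orientation; "wrist_force": force on the tool from outside, world axes, zero at the start; "moment": the same for the moment, N m; "gripper_width": finger opening in mm; "finger_force": force on a finger pad.
Only numpy, scipy, OpenCV 4.12 (cv2) and the standard library are available. Lean on these libraries where they do the work, as an engineer would, in place of code of your own. Each camera call takes 0.05 s, during which the arm holds its last target. There are 200 camera calls.

TASK

Nest the loose blue tapered cup, mouth down, over the matching blue cup on the leaning feeder, pressing it firmly but without ramming until its rim has snapped under both steel catches and it sits fully home and square. Only when it is home, hold the black jog button on the yellow box fully down for at least two seconds, then let go. Leave the mouse and the tub where they are.

Things in the scene. Friction and masses are not known exactly. Their poses are not given: they have to be found in the camera images.
- cup_center (a point): centre, half-way up, of the loose blue plastic cup, 105 mm tall, hollow, standing mouth down on the table; z points from the mouth (52.5 mm below this point) to the closed flat end (52.5 mm above it). Outside diameter 54 mm at the closed end, growing evenly to 74 mm at the mouth.
- cup: the same loose cup, about 0.12 kg, origin at the centre of its mouth, z towards the closed end. Wall 3 mm, closed end 5 mm thick; round the mouth runs a rolled rim, 6 mm thick and 82 mm in diameter.
- nest (a point): centre of the upper face of the feeder's round aluminium plate, z along the feeder's axis, which leans 30 degrees from vertical. Fully home, the loose cup's closed end rests on the fixed cup, its mouth is 2 mm above the plate and its centre 54.5 mm from the plate, on the axis; stopped by the catches it stands about 15 mm higher.
- nest_top (a point): centre of the flat closed end, 44 mm in diameter, of the blue cup fixed on the plate, 102 mm from the plate along the axis (z); that cup has the same taper as the loose one and is 64 mm in diameter at the plate. There is about 1.5 mm of play all round when nested.
- catches (a point): point on the axis midway between two sprung steel catch balls (16 mm in diameter), 13 mm above the plate; they stand at +y and -y with 76 mm between them. Pushed straight along the axis, the loose cup's rim springs them apart at roughly 5 to 15 N, is then drawn in under them and held; 20 to 25 N is ample.
- feeder: the fixed feeder, origin under the centre of its grey foot, a disc of 140 mm diameter; it leans towards this frame's -x. Its plate with the fixed cup and the catches is a braked follower: a push of about 3 to 6 N makes them slide back along the axis by an unknown 12 to 22 mm to a firm stop, where they stay.
- jog_top (a point): centre of the top of the round black jog button (32 mm in diameter) in a steel ring on a yellow box (80 x 100 x 46 mm); it is pushed straight down and its top is 68 mm above the table
- jog (a joint): travel of the jog button: 0 m released, 0.006 m fully down, which takes 5 N; it springs back
- mouse: black computer mouse, 110 x 68 x 36 mm, loose, origin at the centre of its underside; not to be moved
- pin_tub: round teal tub with a lid, 70 x 78 x 34 mm, loose, origin at the centre of its underside; not to be moved

How it is judged:
By the outcome, as a careful person would: the job done as asked, in the order asked, and still so for the second after the job is handed in, with the robot touching nothing.
It also fails if it takes over 58 s, if anything falls off the work surface, if the arm or the gripper's body presses on something with over 40 N, if the wrist force passes 120 N, or if a joint passes its speed limit or range.

## Working session

There is one attempt and no reset: what is moved stays moved. The work goes in short steps, Python scripts to look and compute and a tool call to move; the robot and the scene stay as the last step left them, time stands still between calls to the robot, and variables do not carry over. Pictures are saved under pics/ and viewed, at most 10 in all, crops included, and the job is handed in when it is done.

Besides the shell and the picture viewer there is one more tool, called after "Call:" by a JSON object that holds its "method" and its "body". servo_tool: Moves the arm, as the interface text tells. Its arguments: {"type":"object","properties":{"series":{"type":"array","items":{"type":"object","properties":{"claw":{"type":"number"},"slide":{"type":"array","items":{"type":"number"}},"roll":{"type":"number"}}}},"newtons":{"type":"number"}},"required":["series"]}

```bash
mkdir -p pics; python3 - <<'E'
from cell import r, imaging
import cv2, numpy as np
s=r.read_state(); print(s)
for n in ["scene","top"]:
    im=imaging.get_image(n); cv2.imwrite(f"pics/{n}0.png",im[...,::-1])
    c=imaging.calibration(n); print(n,c)
E
```

```text
{'clock': 0.0, 'joint_positions': array([-1.2881819 ,  0.33390625,  0.03985132,  1.46625013, -0.01338158,
        1.34328106, -0.058463  ]), 'joint_velocities': array([-1.31197907e-03, -1.33042966e-04, -1.52679311e-05, -5.45891901e-04,
       -1.10205919e-03, -6.94052100e-05,  1.80298907e-03]), 'joint_efforts': array([-4.98956197e-04, -6.56374955e+01,  1.33453187e+00, -4.03790903e+01,
       -5.98792685e-02,  4.49011324e-02,  1.36529648e-04]), 'tool_pos': array([242.04392774, 602.76495121, 221.67230869]), 'tcp_rot': array([-5.96011256e-01, -3.08435066e+00,  2.46384167e-03]), 'wrist_force': array([-0.48509432, -0.23775313,  0.3125909 ]), 'moment': array([-0.00024508, -0.03381664,  0.00318004]), 'finger_force': 0.0, 'gripper_width': 86.98365138100804}
scene {'fx': 440.04611267642537, 'fy': 440.04611267642537, 'cx': 262.83259793917404, 'cy': 184.39715466735638, 'world_from_camera': array([[ 4.50125889e-01, -4.46354768e-01,  7.73404231e-01,
        -5.11663968e+02],
       [-8.92951515e-01, -2.20216315e-01,  3.92609687e-01,
        -3.90995053e+02],
       [-4.92697551e-03, -8.67336265e-01, -4.97698231e-01,
         7.39952126e+02],
       [ 0.00000000e+00,  0.00000000e+00,  0.00000000e+00,
         1.00000000e+00]])}
top {'fx': 415.0562719545847, 'fy': 415.0562719545847, 'cx': 255.8370475725838, 'cy': 201.75254470281908, 'world_from_camera': array([[-2.46784922e-02, -9.93367574e-01,  1.12302430e-01,
         3.10866792e+02],
       [-9.99691839e-01,  2.48236960e-02, -1.05363870e-04,
         5.59099215e+01],
       [-2.68309634e-03, -1.12270423e-01, -9.93674068e-01,
         1.15392487e+03],
       [ 0.00000000e+00,  0.00000000e+00,  0.00000000e+00,
         1.00000000e+00]])}
```

```bash
python3 -c "
import cv2,numpy as np
a=cv2.imread('pics/scene0.png');b=cv2.imread('pics/top0.png')
cv2.imwrite('pics/s.png',cv2.resize(a,(768,576)));cv2.imwrite('pics/t.png',cv2.resize(b,(768,576)))"
```

```text
(no output)
```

View pics/s.png

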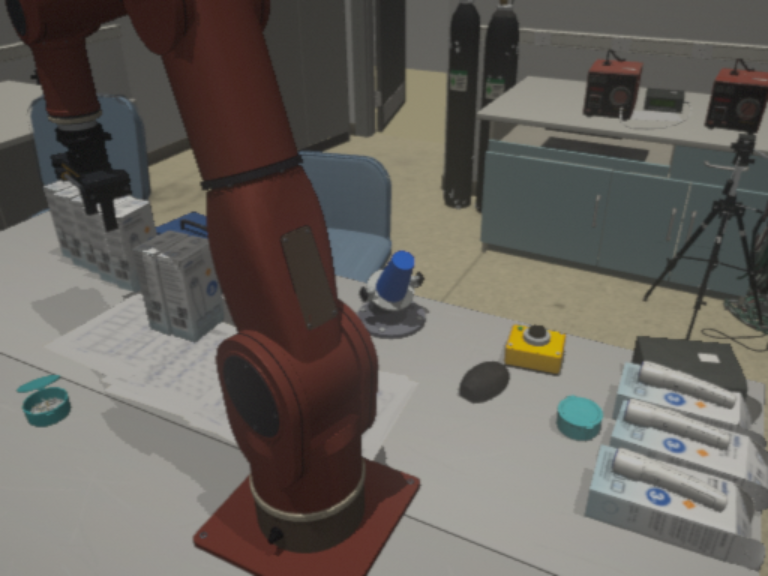

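View pics/t.png

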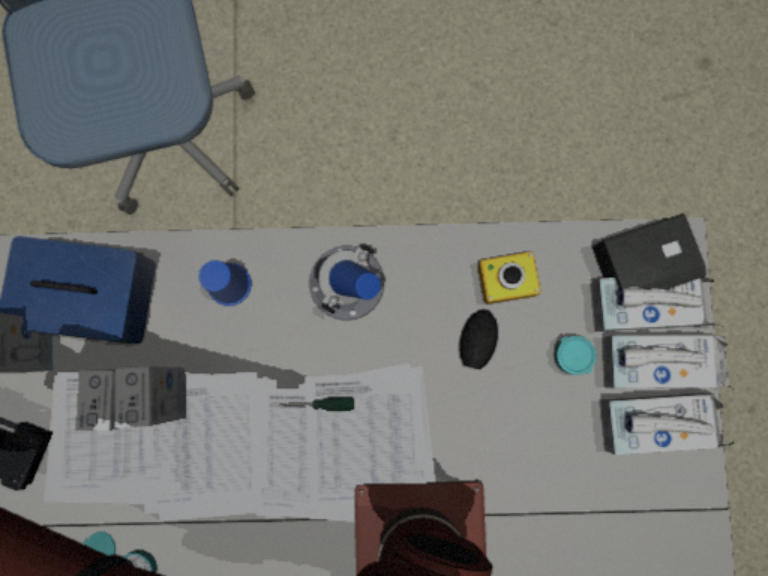

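The scene view shows the feeder and fixed cup at about (395,285), the jog box at (537,345), the mouse at (485,380) and the tub at (580,415). The top view shows the loose cup's end at (215,274), the fixed cup's end at (369,287), the jog button at (512,274), the mouse at (479,338) and the tub at (575,354). All of these are in 1.5x pixels.

```bash
cat > h.py <<'E'
from cell import r, imaging
import cv2, numpy as np
def ray(c,u,v):
    T=np.array(c["world_from_camera"]); d=T[:3,:3]@[(u-c["cx"])/c["fx"],(v-c["cy"])/c["fy"],1]
    return T[:3,3],d/np.linalg.norm(d)
def plane(c,u,v,z):
    o,d=ray(c,u,v); return o+d*(z-o[2])/d[2]
def proj(c,p):
    T=np.array(c["world_from_camera"]); q=T[:3,:3].T@(np.asarray(p)-T[:3,3])
    return np.array([c["fx"]*q[0]/q[2]+c["cx"],c["fy"]*q[1]/q[2]+c["cy"]])
def blue(im,lo=(105,120,60),hi=(130,255,255)):
    return cv2.inRange(cv2.cvtColor(im,cv2.COLOR_RGB2HSV),lo,hi)
def tri(c1,p1,c2,p2):
    o1,d1=ray(c1,*p1);o2,d2=ray(c2,*p2)
    s=np.linalg.lstsq(np.c_[d1,-d2],o2-o1,rcond=None)[0]
    a,b=o1+d1*s[0],o2+d2*s[1]; return (a+b)/2,np.linalg.norm(a-b)
def blobs(m,amin=60):
    n,l,s,ce=cv2.connectedComponentsWithStats(m); return [(s[i].tolist(),ce[i].round(1).tolist()) for i in range(1,n) if s[i,4]>amin]
E
python3 - <<'E'
from h import *
S=cv2.imread('pics/scene0.png')[...,::-1].copy();T=cv2.imread('pics/top0.png')[...,::-1].copy()
cs,ct=imaging.calibration("scene"),imaging.calibration("top")
print(blobs(blue(S,(105,150,60)))); print(blobs(blue(T,(105,150,60))))
hsv=cv2.cvtColor(T,cv2.COLOR_RGB2HSV)
print('yel',blobs(cv2.inRange(hsv,(18,120,80),(35,255,255))))
for n,p,z in [("cupend",(143.3,182.7),105),("cupmouth",(155,191.5),0),("nesttop guess",(246,191.3),130),("foot",(231.5,188),8),("jog",(341.3,182.7),68),("mouse",(319,225),20),("tub",(383,236),34)]:
    print(n,plane(ct,*p,z).round(0))
a=cv2.resize(T[140:225,125:275],(800,453),interpolation=cv2.INTER_CUBIC)
b=cv2.resize(S[155:230,225:305],(640,600),interpolation=cv2.INTER_CUBIC)
cv2.imwrite('pics/a.png',a[...,::-1]);cv2.imwrite('pics/b.png',b[...,::-1])
E
```

```text
[([261, 168, 15, 12, 136], [268.4, 173.4])]
[([134, 174, 20, 20, 312], [143.4, 183.5]), ([220, 176, 33, 23, 551], [235.8, 187.8])]
yel [([320, 168, 40, 34, 782], [339.1, 184.9])]
cupend [486. 342. 105.]
cupmouth [477. 338.   0.]
nesttop guess [453.  80. 130.]
foot [481. 123.   8.]
jog [ 479. -171.   68.]
mouse [ 371. -115.   20.]
tub [ 336. -284.   34.]
```

View pics/a.png

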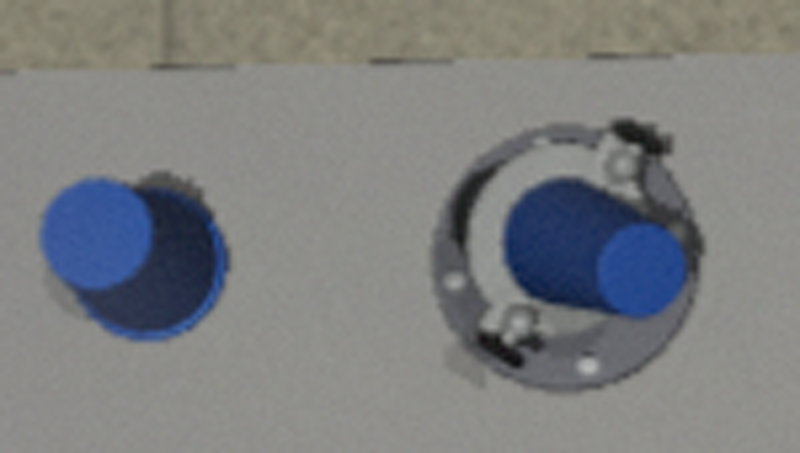

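View pics/b.png

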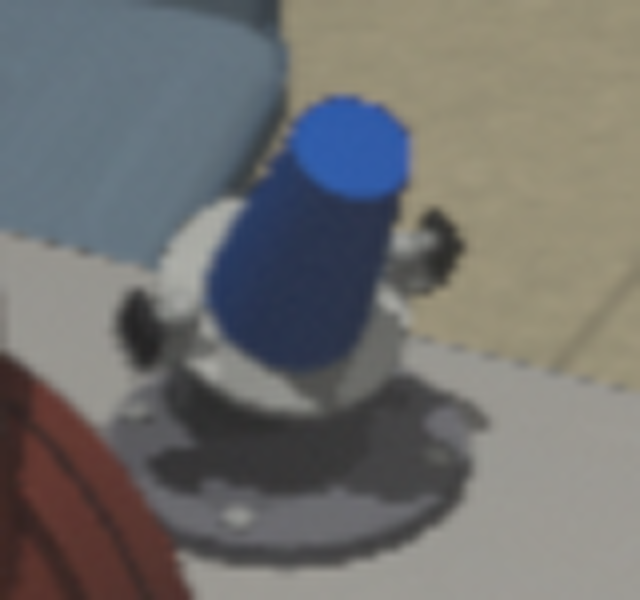

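The crops show the fixed cup's end at top pixel (245.2,190.6) and scene pixel (268.8,173.4). The catch balls are at top pixels (242,170.9) and (222.1,200.4).

```bash
python3 - <<'E'
from h import *
cs,ct=imaging.calibration("scene"),imaging.calibration("top")
top,e=tri(cs,(268.8-.5,173.4-.5),ct,(245.2-.5,190.6-.5)); print("nest_top",top.round(1),e)
zc=top[2]-89*np.cos(np.pi/6)
b1=plane(ct,241.5,170.4,zc);b2=plane(ct,221.6,199.9,zc);m=(b1+b2)/2
print(b1.round(1),b2.round(1),np.linalg.norm(b1-b2),m.round(1))
a=(top-m);print("axis",(a/np.linalg.norm(a)).round(3),np.linalg.norm(a))
yd=(b1-b2)/np.linalg.norm(b1-b2);print("y",yd.round(3), "lean from y", (-yd[1],yd[0]))
print("foot",plane(ct,230.4,187.7,8).round(1))
p=plane(ct,(97/5.333+125)-.5,(234/5.333+140)-.5,105);q=plane(ct,(152/5.333+125)-.5,(262/5.333+140)-.5,0)
print("cup end",p.round(1),"rim lo",q.round(1))
from scipy.spatial.transform import Rotation as R
s=r.read_state();print(R.from_rotvec(s["tcp_rot"]).as_matrix().round(3))
E
```

```text
nest_top [452.3  81.6 160.6] 0.8359971852096935
[515.4  91.3  83.5] [438.9 144.6  83.5] 93.19528967105602 [477.1 117.9  83.5]
axis [-0.28  -0.409  0.869] 88.72987578095885
y [ 0.82  -0.572  0.   ] lean from y (np.float64(0.5718425854468986), np.float64(0.8203633691660096))
foot [481.6 125.8   8. ]
cup end [483.9 344.  105. ] rim lo [485.6 343.7   0. ]
[[-0.928  0.373 -0.   ]
 [ 0.373  0.928 -0.001]
 [-0.    -0.001 -1.   ]]
```

Call:
{"method": "servo_tool", "body": {"series": [{"claw": 1,"slide": [0,0,-1],"roll": 6.84},{"claw": 1,"slide": [0,0,-1],"roll": 6.84},{"claw": 1,"slide": [0,0,-1],"roll": 6.84},{"claw": 1,"slide": [0,0,-1],"roll": 6.84},{"claw": 1,"slide": [0,0,0],"roll": 6.84},{"claw": 1,"slide": [0,0,0],"roll": 6.84},{"claw": 1,"slide": [0,0,0],"roll": 6.84},{"claw": 1,"slide": [0,0,0],"roll": 6.84}]}}

```text
clock: 0.77
tool_pos: [242.1, 603.0, 262.1]
tcp_rot: [1.954, 2.46, -0.001]
wrist_force: [0.5, -0.7, -0.7]
gripper_width: 87.0
finger_force: 0.0
```

Call:
{"method": "servo_tool", "body": {"series": [{"claw": 1,"slide": [0,0,0],"roll": 6.84},{"claw": 1,"slide": [0,0,0],"roll": 6.84},{"claw": 1,"slide": [0,0,0],"roll": 6.84},{"claw": 1,"slide": [0,0,0],"roll": 6.84},{"claw": 1,"slide": [0,0,0],"roll": 6.84},{"claw": 1,"slide": [0,0,0],"roll": 6.84},{"claw": 1,"slide": [0,0,0],"roll": 6.84},{"claw": 1,"slide": [0,0,0],"roll": 0}]}}

```text
clock: 1.43
tool_pos: [242.1, 603.0, 262.0]
tcp_rot: [2.783, 1.455, -0.001]
wrist_force: [1.0, -0.2, -0.1]
gripper_width: 87.3
finger_force: 0.0
```

Call:
{"method": "servo_tool", "body": {"series": [{"claw": 1,"slide": [-0.76,3.47,0],"roll": 0},{"claw": 1,"slide": [-0.76,3.47,0],"roll": 0},{"claw": 1,"slide": [-0.76,3.47,0],"roll": 0},{"claw": 1,"slide": [-0.76,3.47,0],"roll": 0},{"claw": 1,"slide": [-0.76,3.47,0],"roll": 0},{"claw": 1,"slide": [-0.76,3.47,0],"roll": 0},{"claw": 1,"slide": [-0.76,3.47,0],"roll": 0},{"claw": 1,"slide": [-0.76,3.47,0],"roll": 0},{"claw": 1,"slide": [-0.76,3.47,0],"roll": 0},{"claw": 1,"slide": [-0.76,3.47,0],"roll": 0}]}}

```text
clock: 2.27
tool_pos: [486.0, 342.6, 262.5]
tcp_rot: [-2.776, -1.47, 0.0]
wrist_force: [0.5, -0.6, -0.5]
gripper_width: 87.2
finger_force: 0.0
```

```bash
cat >> h.py <<'E'
from scipy.spatial.transform import Rotation as R
def to(target):  # shift in cm in tool axes, towards target TCP
    s=r.read_state(); M=R.from_rotvec(s["tcp_rot"]).as_matrix()
    print("t",round(s["clock"],2),"pos",s["tool_pos"].round(1),"yaw of y",np.degrees(np.arctan2(M[1,1],M[0,1])).round(2),"q",s["joint_positions"].round(2),"F",s["wrist_force"].round(1),"M",s["moment"].round(2),"w",round(s["gripper_width"],1),"ff",round(s["finger_force"],1))
    print("slide cm",(M.T@(np.asarray(target)-s["tool_pos"])/10).round(2))
E
python3 - <<'E'
from h import *
to([485,344,56])
im=imaging.get_image("wrist");c=imaging.calibration("wrist")
m=blue(im,(105,150,60));print(blobs(m))
bright=cv2.inRange(cv2.cvtColor(im,cv2.COLOR_RGB2HSV),(105,150,130),(130,255,255));print(blobs(bright))
print("exp end",proj(c,[485,344,105]),"mouth",proj(c,[485,344,0]))
cv2.imwrite('pics/w1.png',im[...,::-1])
E
```

```text
t 2.27 pos [486.  342.6 262.5] yaw of y -34.2 q [-1.1   0.21  0.48  1.57 -0.1   1.39 -1.2 ] F [ 0.5 -0.6 -0.5] M [-0.02  0.04 -0.01] w 87.2 ff 0.0
slide cm [ 0.06 -0.16 20.65]
[([233, 140, 51, 60, 2369], [257.9, 168.8]), ([317, 285, 41, 19, 534], [334.7, 295.7])]
[([233, 143, 13, 32, 73], [236.9, 157.4]), ([237, 161, 43, 39, 1270], [257.2, 180.2]), ([322, 285, 35, 19, 432], [336.4, 295.7])]
exp end [248.14331159 175.84405383] mouth [250.26047653 161.12627266]
```

View pics/w1.png

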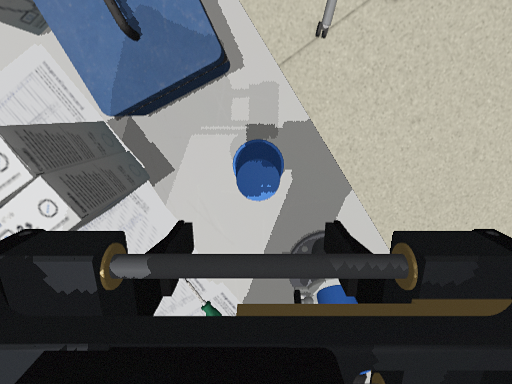

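The wrist view shows the loose cup at (258,170) and the fingers symmetrical about u≈259, so the cup looks centred between them. The calibrated projection gives u≈249, so I'll check that difference.

```bash
python3 - <<'E'
from h import *
c=imaging.calibration("wrist");s=r.read_state();M=R.from_rotvec(s["tcp_rot"]).as_matrix()
print(c["fx"],c["cx"],c["cy"]);W=np.array(c["world_from_camera"]);print("cam in tool",(M.T@(W[:3,3]-s["tool_pos"])).round(1));print((M.T@W[:3,:3]).round(3))
print("tcp px",proj(c,s["tool_pos"]),"nesttop px",proj(c,[452.3,81.6,160.6]),proj(c,[477,118,83.5]))
print(plane(c,258,179,105).round(1), plane(c,258,165,20).round(1))
im=cv2.imread('pics/top0.png')[...,::-1].copy()
m=cv2.inRange(cv2.cvtColor(im,cv2.COLOR_RGB2HSV),(105,120,30),(130,255,255));m[:,:120]=0;m[:,180:]=0
b=blobs(m);print(b)
ct=imaging.calibration("top")
x,y,w,h,_=b[0][0];print([proj(ct,[485,344,z]).round(1) for z in(0,105)])
E
```

```text
267.4891521062005 258.44638516400636 192.20676557361287
cam in tool [  76.7    1.3 -161.7]
[[-0.    -0.959 -0.282]
 [ 1.    -0.001  0.001]
 [-0.001 -0.282  0.959]]
tcp px [256.36203906 234.51673131] nesttop px [345.11522394 365.18564574] [331.31642243 296.14825133]
[492.6 333.9 105. ] [493.7 334.9  20. ]
[([133, 174, 34, 30, 519], [148.6, 185.7])]
[array([152.9, 188.8]), array([142.7, 183. ])]
```

```bash
python3 - <<'E'
from h import *
to([485,344,56])
c=imaging.calibration("wrist")
im=imaging.get_image("wrist")
m=blue(im,(105,150,60));print(blobs(m))
print([proj(c,[485,344,z]).round(1) for z in (0,105)], proj(c,[481,126,8]).round(1))
print(plane(c,258,179,105).round(1));to([485,344,56])
E
```

```text
t 2.32 pos [491.6 335.2 262.8] yaw of y -34.72 q [-1.09  0.21  0.49  1.57 -0.1   1.39 -1.2 ] F [ 3.6 -5.5  0.5] M [-0.55 -0.12 -0.01] w 87.1 ff 0.0
slide cm [ 0.36 -1.13 20.68]
[([227, 138, 51, 60, 2375], [251.1, 166.6]), ([312, 282, 43, 22, 691], [331.0, 294.1])]
[array([250.3, 161.1]), array([248.1, 175.8])] [319.6 263.8]
[492.6 333.9 105. ]
t 2.37 pos [489.8 337.6 262.8] yaw of y -34.78 q [-1.09  0.21  0.49  1.57 -0.1   1.39 -1.2 ] F [ 0.  -0.5 -0.9] M [-0.11  0.07 -0.02] w 87.3 ff 0.0
slide cm [ 0.27 -0.82 20.68]
```

Call:
{"method": "servo_tool", "body": {"series": [{"claw": 1,"slide": [0,0,0],"roll": 0},{"claw": 1,"slide": [0,0,3],"roll": 0},{"claw": 1,"slide": [0,0,3],"roll": 0},{"claw": 1,"slide": [0,0,3],"roll": 0},{"claw": 1,"slide": [0,0,2],"roll": 0},{"claw": 1,"slide": [0,0,1],"roll": 0},{"claw": 1,"slide": [0,0,0],"roll": 0},{"claw": 1,"slide": [0,0,0],"roll": 0}]}}

```text
clock: 3.03
tool_pos: [484.8, 345.0, 143.0]
tcp_rot: [-2.778, -1.466, 0.0]
wrist_force: [-0.5, 0.0, 1.1]
gripper_width: 87.1
finger_force: 0.0
```

```bash
python3 - <<'E'
from h import *
to([485.5,343.5,56])
c=imaging.calibration("wrist")
im=imaging.get_image("wrist")
print(blobs(blue(im,(105,150,60))),blobs(blue(im,(105,150,130))))
print([proj(c,[485.5,343.5,z]).round(1) for z in (0,105)])
E
```

```text
t 3.03 pos [484.8 345.  143. ] yaw of y -34.35 q [-1.08  0.29  0.47  1.72 -0.14  1.16 -1.17] F [-0.5  0.   1.1] M [-0.07  0.12  0.01] w 87.1 ff 0.0
slide cm [-0.08  0.14  8.7 ]
[([225, 150, 70, 97, 5528], [259.9, 197.7]), ([353, 370, 19, 14, 190], [362.8, 377.4])] [([255, 185, 29, 12, 220], [267.3, 191.1]), ([229, 206, 62, 7, 276], [259.0, 209.0]), ([228, 220, 64, 27, 1204], [259.8, 231.5]), ([354, 371, 17, 12, 149], [363.0, 377.4])]
[array([258.4, 182.3]), array([258.4, 214.8])]
```

Call:
{"method": "servo_tool", "body": {"series": [{"claw": 1,"slide": [-0.1,0.2,2.5],"roll": 0},{"claw": 1,"slide": [0,0,2.5],"roll": 0},{"claw": 1,"slide": [0,0,2],"roll": 0},{"claw": 1,"slide": [0,0,1.2],"roll": 0},{"claw": 1,"slide": [0,0,0.5],"roll": 0},{"claw": 1,"slide": [0,0,0],"roll": 0},{"claw": 1,"slide": [0,0,0],"roll": 0}]}}

```text
clock: 3.67
tool_pos: [487.1, 342.7, 56.9]
tcp_rot: [-2.78, -1.463, -0.003]
wrist_force: [-0.2, 0.5, -0.9]
gripper_width: 87.1
finger_force: 0.0
```

Call:
{"method": "servo_tool", "body": {"series": [{"claw": -1,"slide": [0,0,0],"roll": 0},{"claw": -1,"slide": [0,0,0],"roll": 0},{"claw": -1,"slide": [0,0,0],"roll": 0},{"claw": -1,"slide": [0,0,0],"roll": 0},{"claw": -1,"slide": [0,0,0],"roll": 0},{"claw": -1,"slide": [0,0,0],"roll": 0}], "newtons": 12}}

```text
clock: 4.17
tool_pos: [486.4, 342.4, 56.0]
tcp_rot: [-2.78, -1.463, -0.001]
wrist_force: [-1.6, 0.2, 3.3]
gripper_width: 63.3
finger_force: 12.1
```

Call:
{"method": "servo_tool", "body": {"series": [{"claw": -1,"slide": [-0.28,0,-0.14],"roll": 0},{"claw": -1,"slide": [-0.28,0,-0.14],"roll": 0},{"claw": -1,"slide": [-0.29,0,-0.14],"roll": 0},{"claw": -1,"slide": [-0.29,0,-0.13],"roll": 0},{"claw": -1,"slide": [-0.3,0,-0.11],"roll": 0},{"claw": -1,"slide": [-0.3,0,-0.11],"roll": 0},{"claw": -1,"slide": [0,0,0],"roll": 0}]}}

```text
clock: 4.75
tool_pos: [476.3, 327.1, 63.5]
tcp_rot: [2.78, 1.463, -0.0]
wrist_force: [-0.3, -0.6, -1.7]
gripper_width: 63.4
finger_force: 11.9
```

Call:
{"method": "servo_tool", "body": {"series": [{"claw": -1,"slide": [-0.31,0,-0.09],"roll": 0},{"claw": -1,"slide": [-0.31,0,-0.09],"roll": 0},{"claw": -1,"slide": [-0.32,0,-0.06],"roll": 0},{"claw": -1,"slide": [-0.32,0,-0.06],"roll": 0},{"claw": -1,"slide": [-0.33,0,-0.03],"roll": 0},{"claw": -1,"slide": [-0.33,0,-0.02],"roll": 0},{"claw": -1,"slide": [-0.3,0,0],"roll": 0},{"claw": -1,"slide": [0,0,0],"roll": 0}]}}

```text
clock: 5.42
tool_pos: [463.6, 308.9, 66.7]
tcp_rot: [2.78, 1.463, -0.001]
wrist_force: [-0.2, -0.7, -2.2]
gripper_width: 63.1
finger_force: 11.9
```

```bash
python3 - <<'E'
from h import *
to([485.5,343.5,56])
c=imaging.calibration("wrist")
a=imaging.get_image("wrist");b=imaging.get_image("top")[140:225,110:190]
b=cv2.resize(b,(361,384));cv2.imwrite('pics/w2.png',np.hstack([a[:,100:420],b])[...,::-1])
E
```

```text
t 5.42 pos [463.6 308.9  66.7] yaw of y -34.5 q [-1.06  0.3   0.46  1.89 -0.16  0.99 -1.13] F [-0.2 -0.7 -2.2] M [-0.09  0.1   0.01] w 63.1 ff 11.9
slide cm [ 4.1  -0.16  1.07]
```

View pics/w2.png

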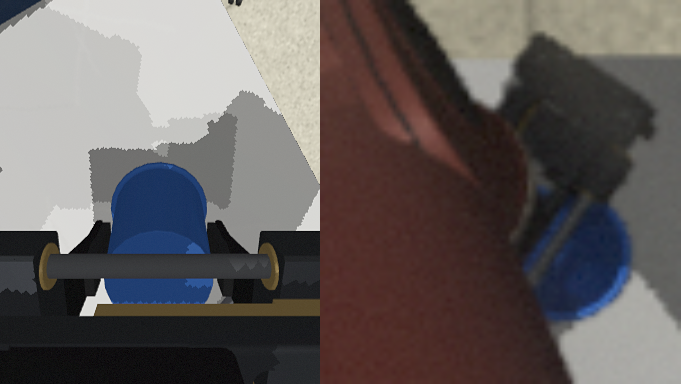

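The left part is the wrist view, with the cup between the fingers, its far rim edge at v≈163 and its end face spanning v≈230-305. I'll compare those with the projections for different tilts.

```bash
python3 - <<'E'
from h import *
c=imaging.calibration("wrist");s=r.read_state();M=R.from_rotvec(s["tcp_rot"]).as_matrix()
for piv in (0,-8):
  for th in (0,15,30):
    t=np.radians(th)
    # tool coords: lean=-x, up=-z; pivot at tool (0,0,piv), cup axial coord h=56-piv
    ax=np.array([-np.sin(t),0,-np.cos(t)]);lat=np.array([np.cos(t),0,-np.sin(t)])
    f=lambda a,x:proj(c,s["tool_pos"]+M@(np.array([0,0,piv])+ax*(a-56+piv)+lat*x)).round(0)[1]
    print(piv,th,"rim far",f(3,41),"end far",f(105,27),"end near",f(105,-27))
E
```

```text
0 0 rim far 160.0 end far 227.0 end near 324.0
0 15 rim far 146.0 end far 260.0 end near 330.0
0 30 rim far 136.0 end far 289.0 end near 327.0
-8 0 rim far 160.0 end far 227.0 end near 324.0
-8 15 rim far 143.0 end far 256.0 end near 327.0
-8 30 rim far 130.0 end far 283.0 end near 323.0
```

The cup stayed upright, because table contact can't tilt it. I'll tilt it on the nest instead: the anti-lean lip rides down the fixed cup's sloping side, and the cup pivots in the pads.

Call:
{"method": "servo_tool", "body": {"series": [{"claw": -1,"slide": [0,0,-2],"roll": 0},{"claw": -1,"slide": [0,0,-3],"roll": 0},{"claw": -1,"slide": [0,0,-3.4],"roll": 0},{"claw": -1,"slide": [0,0,-3.4],"roll": 0},{"claw": -1,"slide": [0,0,-3],"roll": 0},{"claw": -1,"slide": [0,0,-2.5],"roll": 0},{"claw": -1,"slide": [0,0,0],"roll": 0}], "newtons": 12}}

```text
clock: 6.1
tool_pos: [466.0, 310.9, 245.4]
tcp_rot: [-2.778, -1.462, -0.012]
wrist_force: [1.0, 1.5, -1.6]
gripper_width: 63.1
finger_force: 11.9
```

Call:
{"method": "servo_tool", "body": {"series": [{"claw": -1,"slide": [-1.3,0.8,0],"roll": 0},{"claw": -1,"slide": [-2.6,1.6,0],"roll": 0},{"claw": -1,"slide": [-2.6,1.6,0],"roll": 0},{"claw": -1,"slide": [-2.6,1.6,0],"roll": 0},{"claw": -1,"slide": [-2.6,1.6,0],"roll": 0},{"claw": -1,"slide": [-2.6,1.6,0],"roll": 0},{"claw": -1,"slide": [-2.6,1.6,0],"roll": 0},{"claw": -1,"slide": [-1.7,1.1,0],"roll": 0},{"claw": -1,"slide": [-0.7,0.4,0],"roll": 0},{"claw": -1,"slide": [0,0,0],"roll": 0}]}}

```text
clock: 6.93
tool_pos: [452.3, 80.7, 239.1]
tcp_rot: [-2.782, -1.458, 0.001]
wrist_force: [0.5, 0.4, -1.7]
gripper_width: 63.3
finger_force: 11.9
```

Call:
{"method": "servo_tool", "body": {"series": [{"claw": -1,"slide": [0,0,0],"roll": 0},{"claw": -1,"slide": [0,0,0],"roll": 0}]}}

```text
clock: 7.1
tool_pos: [452.5, 84.4, 239.4]
tcp_rot: [2.779, 1.466, -0.001]
wrist_force: [0.2, -0.5, -1.2]
gripper_width: 63.1
finger_force: 11.9
```

```bash
python3 - <<'E'
from h import *
to([452.3,81.6,212])
im=imaging.get_image("top");ct=imaging.calibration("top")
im2=imaging.get_image("scene")
a=cv2.resize(im[130:230,190:300],(396,360));b=cv2.resize(im2[120:240,210:330],(360,360))
cv2.imwrite('pics/n1.png',np.hstack([a,b])[...,::-1])
E
```

```text
t 7.1 pos [452.5  84.4 239.4] yaw of y -34.38 q [-0.95 -0.12  0.62  1.9   0.07  1.33 -0.94] F [ 0.2 -0.5 -1.2] M [-0.06  0.14  0.01] w 63.1 ff 11.9
slide cm [-0.24  0.14  2.74]
```

View pics/n1.png

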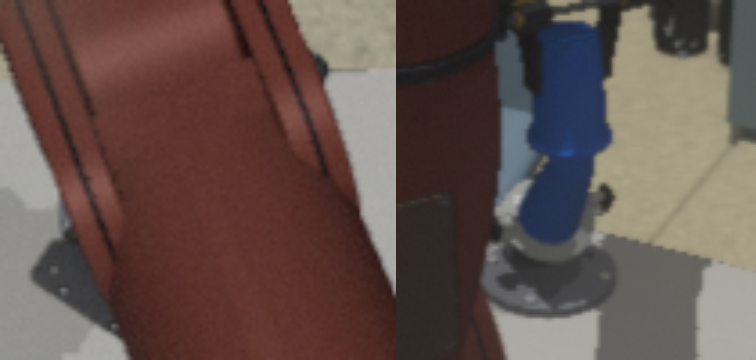

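The top view is blocked by the arm. The scene view shows the upright cup in the fingers directly over the leaning fixed cup, with its mouth at about (568,140).

Call:
{"method": "servo_tool", "body": {"series": [{"claw": -1,"slide": [-0.24,0.14,0.5],"roll": 0},{"claw": -1,"slide": [0,0,0.8],"roll": 0},{"claw": -1,"slide": [0,0,0.7],"roll": 0},{"claw": -1,"slide": [0,0,0.5],"roll": 0},{"claw": -1,"slide": [0,0,0.4],"roll": 0},{"claw": -1,"slide": [0,0,0],"roll": 0},{"claw": -1,"slide": [0,0,0],"roll": 0}]}}

```text
clock: 7.78
tool_pos: [452.4, 80.2, 210.6]
tcp_rot: [2.78, 1.463, -0.001]
wrist_force: [-0.3, 0.3, -0.8]
gripper_width: 63.4
finger_force: 11.9
```

Call:
{"method": "servo_tool", "body": {"series": [{"claw": -1,"slide": [-0.1,0,0.4],"roll": 0},{"claw": -1,"slide": [-0.1,0,0.4],"roll": 0},{"claw": -1,"slide": [-0.1,0,0.4],"roll": 0},{"claw": -1,"slide": [0,0,0],"roll": 0}]}}

```text
clock: 8.12
tool_pos: [450.4, 77.5, 198.0]
tcp_rot: [-2.78, -1.463, 0.001]
wrist_force: [-0.0, 0.6, -1.1]
gripper_width: 63.3
finger_force: 11.9
```

Call:
{"method": "servo_tool", "body": {"series": [{"claw": -1,"slide": [-0.1,0,0.4],"roll": 0},{"claw": -1,"slide": [-0.1,0,0.4],"roll": 0},{"claw": -1,"slide": [-0.1,0,0.3],"roll": 0},{"claw": -1,"slide": [0,0,0],"roll": 0}]}}

```text
clock: 8.45
tool_pos: [448.7, 75.0, 187.0]
tcp_rot: [-2.78, -1.463, 0.001]
wrist_force: [0.0, 0.1, -1.3]
gripper_width: 63.3
finger_force: 11.9
```

```bash
python3 - <<'E'
from h import *
to([452.3-.566*6,81.6-.825*6,186])
im2=imaging.get_image("scene")
b=cv2.resize(im2[110:240,210:340],(520,520))
cv2.imwrite('pics/n2.png',b[...,::-1])
E
```

```text
t 8.45 pos [448.7  75.  187. ] yaw of y -34.49 q [-0.94 -0.09  0.65  1.99  0.06  1.22 -0.91] F [ 0.   0.1 -1.3] M [ 0.08  0.03 -0.01] w 63.3 ff 11.9
slide cm [ 0.15 -0.08  0.1 ]
```

View pics/n2.png

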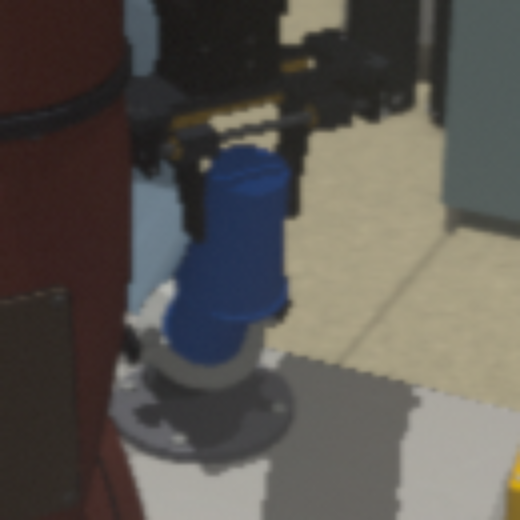

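The scene view shows the cup over the fixed cup, mouth at about (230,290) and end at about (245,165). It has begun to tilt, and forces are still small, so I'll continue.

Call:
{"method": "servo_tool", "body": {"series": [{"claw": -1,"slide": [-0.1,0,0.4],"roll": 0},{"claw": -1,"slide": [-0.1,0,0.4],"roll": 0},{"claw": -1,"slide": [-0.1,0,0.4],"roll": 0},{"claw": -1,"slide": [-0.1,0,0.4],"roll": 0},{"claw": -1,"slide": [0,0,0],"roll": 0}]}}

```text
clock: 8.92
tool_pos: [446.3, 71.7, 170.8]
tcp_rot: [-2.78, -1.463, 0.002]
wrist_force: [0.0, 0.6, -0.7]
gripper_width: 63.7
finger_force: 11.9
```

```bash
cat >> h.py <<'E'
N0=np.array([452.3,81.6,160.6]);L=np.array([-.566,-.825,0]);AX=.5*L+[0,0,.866]
def tilt():
    s=r.read_state();M=R.from_rotvec(s["tcp_rot"]).as_matrix()
    d=s["tool_pos"]-N0;print("u,z rel N",(d@L).round(1),d[2].round(1),"side",(d@[.825,-.566,0]).round(1),"axial",(d@AX).round(1),"off",(d@(.866*L-[0,0,.5])).round(1))
E
python3 - <<'E'
from h import *
to(N0+8*AX);tilt()
im2=imaging.get_image("scene");a=imaging.get_image("wrist")
b=cv2.resize(im2[110:230,220:320],(320,384),interpolation=cv2.INTER_CUBIC)
cv2.imwrite('pics/n3.png',np.hstack([a[:,100:420],b])[...,::-1])
E
```

```text
t 8.92 pos [446.3  71.7 170.8] yaw of y -34.49 q [-0.93 -0.08  0.66  2.02  0.05  1.19 -0.9 ] F [ 0.   0.6 -0.7] M [0.06 0.   0.04] w 63.7 ff 11.9
slide cm [ 0.76 -0.07  0.33]
u,z rel N 11.6 10.2 side 0.7 axial 14.6 off 4.9
```

View pics/n3.png

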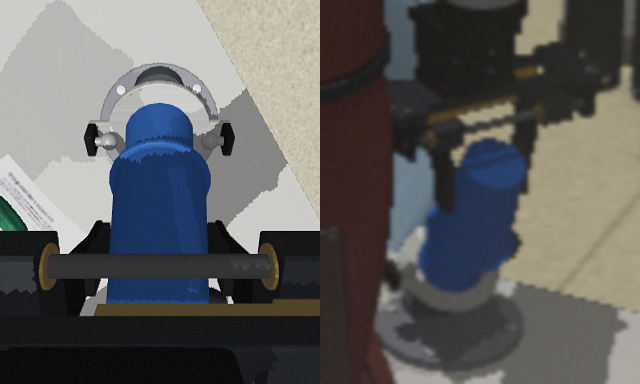

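The last picture shows the cup tilted about 30° and coaxial, with its mouth over the fixed cup midway between the catches at (105,140) and (215,140). Now I'll slide it down the axis.

Call:
{"method": "servo_tool", "body": {"series": [{"claw": -1,"slide": [0.2,-0.05,-0.1],"roll": 0},{"claw": -1,"slide": [0.2,0,-0.1],"roll": 0},{"claw": -1,"slide": [0.15,0,0.26],"roll": 0},{"claw": -1,"slide": [0.15,0,0.26],"roll": 0},{"claw": -1,"slide": [0.15,0,0.26],"roll": 0},{"claw": -1,"slide": [0.15,0,0.26],"roll": 0},{"claw": -1,"slide": [0,0,0],"roll": 0}]}}

```text
clock: 9.6
tool_pos: [451.9, 80.7, 162.6]
tcp_rot: [2.78, 1.464, -0.002]
wrist_force: [-0.3, 0.3, -1.2]
gripper_width: 63.5
finger_force: 11.9
```

Call:
{"method": "servo_tool", "body": {"series": [{"claw": -1,"slide": [0.15,0,0.26],"roll": 0},{"claw": -1,"slide": [0.15,0,0.26],"roll": 0},{"claw": -1,"slide": [0.15,0,0.26],"roll": 0},{"claw": -1,"slide": [0.15,0,0.26],"roll": 0},{"claw": -1,"slide": [0.15,0,0.26],"roll": 0},{"claw": -1,"slide": [0,0,0],"roll": 0}]}}

```text
clock: 10.1
tool_pos: [456.2, 86.9, 149.8]
tcp_rot: [2.78, 1.464, -0.001]
wrist_force: [0.4, -0.8, -1.4]
gripper_width: 63.2
finger_force: 11.9
```

```bash
python3 - <<'E'
from h import *
to(N0-29*AX);tilt()
E
```

```text
t 10.1 pos [456.2  86.9 149.8] yaw of y -34.46 q [-0.94 -0.02  0.66  2.02  0.01  1.14 -0.89] F [ 0.4 -0.8 -1.4] M [-0.05  0.03 -0.02] w 63.2 ff 11.9
slide cm [ 0.79 -0.02  1.43]
u,z rel N -6.6 -10.8 side 0.2 axial -12.7 off -0.3
```

Call:
{"method": "servo_tool", "body": {"series": [{"claw": -1,"slide": [0.1,0,0.173],"roll": 0},{"claw": -1,"slide": [0.1,0,0.173],"roll": 0},{"claw": -1,"slide": [0.1,0,0.173],"roll": 0},{"claw": -1,"slide": [0.1,0,0.173],"roll": 0},{"claw": -1,"slide": [0.1,0,0.173],"roll": 0},{"claw": -1,"slide": [0,0,0],"roll": 0}]}}

```text
clock: 10.6
tool_pos: [459.1, 91.0, 141.4]
tcp_rot: [2.78, 1.464, -0.001]
wrist_force: [-0.4, 0.3, -1.1]
gripper_width: 63.6
finger_force: 11.9
```

Call:
{"method": "servo_tool", "body": {"series": [{"claw": -1,"slide": [0,0,0],"roll": 0},{"claw": -1,"slide": [0,0,0],"roll": 0},{"claw": -1,"slide": [0,0,0],"roll": 0}], "newtons": 40}}

```text
clock: 10.85
tool_pos: [459.2, 90.8, 141.8]
tcp_rot: [-2.78, -1.463, -0.0]
wrist_force: [0.2, 1.3, -1.2]
gripper_width: 62.5
finger_force: 39.7
```

Call:
{"method": "servo_tool", "body": {"series": [{"claw": -1,"slide": [0.1,0,0.173],"roll": 0},{"claw": -1,"slide": [0.1,0,0.173],"roll": 0},{"claw": -1,"slide": [0,0,0],"roll": 0}]}}

```text
clock: 11.1
tool_pos: [460.4, 92.2, 138.0]
tcp_rot: [2.78, 1.463, -0.001]
wrist_force: [0.9, -1.7, -0.7]
gripper_width: 62.2
finger_force: 39.7
```

```bash
cat >> h.py <<'E'
def st():
    s=r.read_state(); tilt(); F=s["wrist_force"]
    print("t",round(s["clock"],2),"axial F",(F@AX).round(1),"lat",(F@(.866*L-[0,0,.5])).round(1),"side",(F@[.825,-.566,0]).round(1),"M",s["moment"].round(2),"w",round(s["gripper_width"],1),"ff",round(s["finger_force"],1))
E
python3 -c "from h import *;st()"
```

```text
u,z rel N -13.3 -22.6 side 0.6 axial -26.2 off -0.2
t 11.1 axial F -0.2 lat 1.1 side 1.6 M [-0.4  -0.05 -0.04] w 62.2 ff 39.7
```

Call:
{"method": "servo_tool", "body": {"series": [{"claw": -1,"slide": [0.1,0,0.173],"roll": 0},{"claw": -1,"slide": [0.1,0,0.173],"roll": 0},{"claw": -1,"slide": [0,0,0],"roll": 0}]}}

```text
clock: 11.35
tool_pos: [461.5, 93.9, 134.4]
tcp_rot: [2.78, 1.463, -0.001]
wrist_force: [0.6, -2.8, -2.7]
gripper_width: 62.6
finger_force: 39.7
```

Call:
{"method": "servo_tool", "body": {"series": [{"claw": -1,"slide": [0.1,0,0.173],"roll": 0},{"claw": -1,"slide": [0.1,0,0.173],"roll": 0},{"claw": -1,"slide": [0,0,0],"roll": 0}]}}

```text
clock: 11.6
tool_pos: [462.7, 95.6, 131.0]
tcp_rot: [2.78, 1.463, -0.0]
wrist_force: [1.1, -2.9, -2.1]
gripper_width: 62.5
finger_force: 39.6
```

Call:
{"method": "servo_tool", "body": {"series": [{"claw": -1,"slide": [0.1,0,0.173],"roll": 0},{"claw": -1,"slide": [0.1,0,0.173],"roll": 0},{"claw": -1,"slide": [0,0,0],"roll": 0}]}}

```text
clock: 11.85
tool_pos: [463.8, 97.3, 127.5]
tcp_rot: [2.78, 1.463, -0.0]
wrist_force: [0.8, -4.3, -2.6]
gripper_width: 62.4
finger_force: 39.6
```

```bash
python3 -c "from h import *;st()"
```

```text
u,z rel N -19.5 -33.1 side 0.6 axial -38.4 off -0.3
t 11.85 axial F -0.7 lat 3.9 side 3.1 M [-1.   -0.24  0.01] w 62.4 ff 39.6
```

Call:
{"method": "servo_tool", "body": {"series": [{"claw": -1,"slide": [-0.1,0.1,0.05],"roll": 0},{"claw": -1,"slide": [0,0,0],"roll": 0},{"claw": -1,"slide": [0,0,0],"roll": 0},{"claw": -1,"slide": [0,0,0],"roll": 0}], "newtons": 10}}

```text
clock: 12.18
tool_pos: [463.8, 96.7, 127.4]
tcp_rot: [-2.779, -1.464, -0.0]
wrist_force: [-1.2, 0.6, -1.3]
gripper_width: 63.2
finger_force: 9.9
```

```bash
python3 -c "from h import *;st()"
```

```text
u,z rel N -18.9 -33.2 side 1.0 axial -38.2 off 0.2
t 12.18 axial F -1.0 lat 0.8 side -1.3 M [0.09 0.43 0.06] w 63.2 ff 9.9
```

Call:
{"method": "servo_tool", "body": {"series": [{"claw": -1,"slide": [0,0,0],"roll": 0},{"claw": -1,"slide": [0,0,0],"roll": 0},{"claw": -1,"slide": [0.1,0,0.173],"roll": 0},{"claw": -1,"slide": [0.1,0,0.173],"roll": 0},{"claw": -1,"slide": [0,0,0],"roll": 0}], "newtons": 25}}

```text
clock: 12.6
tool_pos: [465.1, 97.7, 123.9]
tcp_rot: [2.78, 1.463, -0.0]
wrist_force: [-2.7, -0.2, 2.9]
gripper_width: 62.8
finger_force: 25.0
```

```bash
python3 -c "from h import *;st()"
```

```text
u,z rel N -20.5 -36.7 side 1.4 axial -42.1 off 0.6
t 12.6 axial F 3.3 lat 0.0 side -2.1 M [-0.04  0.72  0.05] w 62.8 ff 25.0
```

Call:
{"method": "servo_tool", "body": {"series": [{"claw": -1,"slide": [0.1,-0.05,0.173],"roll": 0},{"claw": -1,"slide": [0.1,0,0.173],"roll": 0},{"claw": -1,"slide": [0,0,0],"roll": 0}], "newtons": 35}}

```text
clock: 12.85
tool_pos: [466.2, 99.9, 120.3]
tcp_rot: [2.78, 1.463, 0.001]
wrist_force: [0.4, 1.5, -3.4]
gripper_width: 62.6
finger_force: 34.7
```

```bash
python3 -c "from h import *;st()"
```

```text
u,z rel N -22.9 -40.3 side 1.1 axial -46.4 off 0.3
t 12.85 axial F -3.7 lat 0.4 side -0.5 M [ 0.27 -0.06  0.04] w 62.6 ff 34.7
```

Call:
{"method": "servo_tool", "body": {"series": [{"claw": -1,"slide": [0.1,0,0.173],"roll": 0},{"claw": -1,"slide": [0.1,0,0.173],"roll": 0},{"claw": -1,"slide": [0,0,0],"roll": 0}]}}

```text
clock: 13.1
tool_pos: [467.0, 101.6, 116.3]
tcp_rot: [2.78, 1.464, 0.0]
wrist_force: [3.0, 2.4, -8.4]
gripper_width: 62.6
finger_force: 34.3
```

```bash
python3 -c "from h import *;st()"
```

```text
u,z rel N -24.8 -44.3 side 0.8 axial -50.7 off 0.7
t 13.1 axial F -9.1 lat 1.0 side 1.1 M [ 0.48 -0.59  0.08] w 62.6 ff 34.3
```

Call:
{"method": "servo_tool", "body": {"series": [{"claw": -1,"slide": [0.1,0,0.173],"roll": 0},{"claw": -1,"slide": [0,0,0],"roll": 0}]}}

```text
clock: 13.27
tool_pos: [467.1, 102.3, 114.6]
tcp_rot: [-2.779, -1.464, 0.001]
wrist_force: [1.2, 1.6, -8.9]
gripper_width: 62.5
finger_force: 34.3
```

```bash
python3 -c "from h import *;st()"
```

```text
u,z rel N -25.5 -46.0 side 0.5 axial -52.6 off 1.0
t 13.27 axial F -8.7 lat 2.7 side 0.1 M [ 0.7  -0.05  0.31] w 62.5 ff 34.3
```

Call:
{"method": "servo_tool", "body": {"series": [{"claw": -1,"slide": [0.1,0,0.173],"roll": 0},{"claw": -1,"slide": [0,0,0],"roll": 0}]}}

```text
clock: 13.43
tool_pos: [467.7, 102.8, 113.2]
tcp_rot: [-2.78, -1.463, 0.002]
wrist_force: [-1.7, -0.3, -4.8]
gripper_width: 62.2
finger_force: 34.5
```

```bash
python3 -c "from h import *;st()"
```

```text
u,z rel N -26.2 -47.4 side 0.7 axial -54.1 off 1.0
t 13.43 axial F -3.6 lat 3.5 side -1.2 M [0.23 0.64 0.12] w 62.2 ff 34.5
```

Call:
{"method": "servo_tool", "body": {"series": [{"claw": -1,"slide": [0.05,0,0.2],"roll": 0},{"claw": -1,"slide": [0,0,0],"roll": 0}]}}

```text
clock: 13.6
tool_pos: [468.1, 103.2, 112.8]
tcp_rot: [-2.779, -1.462, 0.002]
wrist_force: [-11.4, -2.5, 19.1]
gripper_width: 62.6
finger_force: 35.8
```

```bash
python3 -c "from h import *;st()"
```

```text
u,z rel N -26.8 -47.8 side 0.9 axial -54.8 off 0.7
t 13.6 axial F 20.8 lat -2.2 side -8.0 M [-0.49  2.72  0.15] w 62.6 ff 35.8
```

Call:
{"method": "servo_tool", "body": {"series": [{"claw": -1,"slide": [0.1,0,0.173],"roll": 0},{"claw": -1,"slide": [0,0,0],"roll": 0}]}}

```text
clock: 13.77
tool_pos: [468.7, 103.7, 112.2]
tcp_rot: [-2.779, -1.462, 0.002]
wrist_force: [-19.4, -5.4, 36.6]
gripper_width: 62.9
finger_force: 36.7
```

```bash
python3 -c "from h import *;st()"
```

```text
u,z rel N -27.5 -48.4 side 1.0 axial -55.6 off 0.4
t 13.77 axial F 39.5 lat -4.9 side -13.0 M [-1.24  4.49  0.14] w 62.9 ff 36.7
```

Call:
{"method": "servo_tool", "body": {"series": [{"claw": -1,"slide": [-0.1,-0.05,-0.2],"roll": 0},{"claw": -1,"slide": [0,0,0],"roll": 0},{"claw": 1,"slide": [0,0,0],"roll": 0},{"claw": 1,"slide": [0,0,0],"roll": 0},{"claw": 1,"slide": [0,0,0],"roll": 0},{"claw": 1,"slide": [0,0,0],"roll": 0}], "newtons": 30}}

```text
clock: 14.27
tool_pos: [468.3, 103.6, 111.8]
tcp_rot: [2.78, 1.463, 0.001]
wrist_force: [0.2, -0.3, -0.3]
gripper_width: 81.3
finger_force: 0.0
```

Call:
{"method": "servo_tool", "body": {"series": [{"claw": 1,"slide": [0,0,-2],"roll": 0},{"claw": 1,"slide": [0,0,-3],"roll": 0},{"claw": 1,"slide": [0,0,-3],"roll": 0},{"claw": 1,"slide": [0,0,-3],"roll": 0},{"claw": 1,"slide": [0,0,-1],"roll": 0},{"claw": 1,"slide": [0,0,0],"roll": 0},{"claw": 1,"slide": [0,0,0],"roll": 0}]}}

```text
clock: 14.85
tool_pos: [468.1, 103.7, 231.6]
tcp_rot: [-2.78, -1.464, -0.001]
wrist_force: [0.2, -0.9, -0.6]
gripper_width: 86.6
finger_force: 0.0
```

```bash
python3 - <<'E'
from h import *
st()
im2=imaging.get_image("scene");a=imaging.get_image("wrist");c=imaging.calibration("wrist");cs=imaging.calibration("scene")
np.savez('w3.npz',a=a,s=im2,W=c["world_from_camera"])
b=cv2.resize(im2[150:240,225:315],(380,380),interpolation=cv2.INTER_CUBIC)
a2=cv2.resize(a[90:330,140:380],(400,400),interpolation=cv2.INTER_CUBIC)[:380]
cv2.imwrite('pics/n4.png',np.hstack([a2,b])[...,::-1])
for n,im,cc in(("w",a,c),("s",im2,cs)):
    print(n,blobs(blue(im,(105,120,40))),"bright",blobs(blue(im,(105,150,150)),30))
    for sl in (0,12,17,22):
        top=N0+AX*(5-sl); print(sl,"end px home",proj(cc,top).round(1),"15 high",proj(cc,top+15*AX).round(1))
E
```

```text
u,z rel N -27.2 71.0 side 0.5 axial 47.9 off -59.1
t 14.85 axial F -0.2 lat 0.8 side 0.6 M [-0.1   0.16  0.02] w 86.6 ff 0.0
w [([226, 129, 66, 111, 6037], [258.6, 183.0])] bright [([242, 130, 30, 6, 122], [256.5, 132.4]), ([233, 221, 22, 16, 171], [243.9, 228.4])]
0 end px home [256.9 232.3] 15 high [256.9 246.3]
12 end px home [257. 222.] 15 high [256.9 235.1]
17 end px home [257.  217.8] 15 high [256.9 230.6]
22 end px home [257.  213.8] 15 high [257.  226.2]
s [([141, 149, 21, 19, 190], [150.1, 157.7]), ([247, 168, 29, 38, 616], [261.4, 186.2])] bright []
0 end px home [268.6 171.9] 15 high [270.  168.8]
12 end px home [267.5 174.3] 15 high [268.9 171.3]
17 end px home [267.1 175.3] 15 high [268.4 172.3]
22 end px home [266.7 176.3] 15 high [268.  173.3]
```

View pics/n4.png

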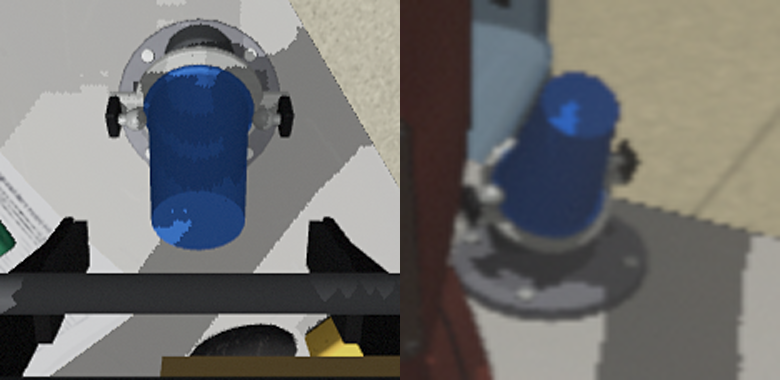

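The last picture shows the cup on the nest, end face at wrist pixel (258,222.5) and scene pixel (266.9,174.4), rim by the plate, balls at wrist pixels (218,161) and (299.6,161). I'll check this numerically.

```bash
python3 - <<'E'
from h import *
c=imaging.calibration("wrist");cs=imaging.calibration("scene")
z=np.load('w3.npz');c["world_from_camera"]=z["W"]
Y=np.array([.825,-.566,0]);LAT=.866*L-np.array([0,0,.5])
end,e=tri(c,(258,222),cs,(266.9,174.4));d=end-N0
print("end axial",d@AX,"lat",d@LAT,"side",d@Y,"skew",e)
for s in(8,12,16,20,22):
    m=N0-(89+s)*AX;print(s,[proj(c,m+k*46*Y).round(1) for k in(-1,1)],"rimfar home",proj(c,m-11*AX+6*AX-41*LAT).round(1),"15hi",proj(c,m+10*AX-41*LAT).round(1))
E
```

```text
end axial -7.426960036837913 lat -0.3371183693948856 side -0.23630284304090177 skew 2.6954948889282204
8 [array([218.5, 161.3]), array([295.9, 161.2])] rimfar home [257.1 129.2] 15hi [257.  137.3]
12 [array([218.9, 159.1]), array([295.6, 159.1])] rimfar home [257.1 127.2] 15hi [257.1 135.1]
16 [array([219.2, 157. ]), array([295.3, 156.9])] rimfar home [257.1 125.2] 15hi [257.1 132.9]
20 [array([219.5, 154.9]), array([295. , 154.9])] rimfar home [257.1 123.2] 15hi [257.1 130.8]
22 [array([219.7, 153.9]), array([294.8, 153.8])] rimfar home [257.1 122.2] 15hi [257.1 129.7]
```

The geometry agrees with home: the balls and rim fit a slide of about 10-12 mm, and the lateral offset is about 0. As confirmation I'll press the end gently along the axis with shut fingers.

```bash
python3 -c "
from h import *
to(N0+7.6*AX+9.5*L)"
```

```text
t 14.95 pos [467.3 103.4 230.5] yaw of y -34.47 q [-0.97 -0.06  0.64  1.88  0.04  1.31 -0.94] F [ 0.2  0.9 -0.6] M [-0.08  0.07 -0.  ] w 87.1 ff 0.0
slide cm [-3.97  0.    6.33]
```

Call:
{"method": "servo_tool", "body": {"series": [{"claw": -1,"slide": [-1,0,0],"roll": 0},{"claw": -1,"slide": [-1,0,0],"roll": 0},{"claw": -1,"slide": [-1,0,0],"roll": 0},{"claw": -1,"slide": [-1,0,0],"roll": 0},{"claw": -1,"slide": [0,0,0],"roll": 0},{"claw": -1,"slide": [0,0,0],"roll": 0},{"claw": -1,"slide": [0,0,0],"roll": 0}], "newtons": 20}}

```text
clock: 15.53
tool_pos: [445.4, 70.9, 232.0]
tcp_rot: [-2.78, -1.463, -0.001]
wrist_force: [0.2, 0.4, -0.2]
gripper_width: 48.5
finger_force: 0.0
```

Call:
{"method": "servo_tool", "body": {"series": [{"claw": -1,"slide": [0,0,1.5],"roll": 0},{"claw": -1,"slide": [0,0,2],"roll": 0},{"claw": -1,"slide": [0,0,1.8],"roll": 0},{"claw": -1,"slide": [0,0,1],"roll": 0},{"claw": -1,"slide": [0,0,0],"roll": 0},{"claw": -1,"slide": [0.25,0,0.43],"roll": 0},{"claw": -1,"slide": [0,0,0],"roll": 0}]}}

```text
clock: 16.12
tool_pos: [447.3, 73.3, 164.8]
tcp_rot: [2.779, 1.464, 0.001]
wrist_force: [-0.4, 0.7, -0.4]
gripper_width: 3.7
finger_force: 0.0
```

Call:
{"method": "servo_tool", "body": {"series": [{"claw": -1,"slide": [0.1,0,0.173],"roll": 0},{"claw": -1,"slide": [0.1,0,0.173],"roll": 0},{"claw": -1,"slide": [0,0,0],"roll": 0}]}}

```text
clock: 16.37
tool_pos: [448.1, 74.6, 161.2]
tcp_rot: [2.78, 1.464, 0.001]
wrist_force: [0.2, -0.4, 0.2]
gripper_width: 0.4
finger_force: 0.0
```

```bash
python3 -c "
from h import *
st();to(N0-7.4*AX+9.5*L)"
```

```text
u,z rel N 8.1 0.6 side 0.5 axial 4.6 off 6.7
t 16.37 axial F 0.3 lat 0.1 side 0.4 M [-0.1   0.15  0.  ] w 0.4 ff 0.0
t 16.37 pos [448.1  74.6 161.2] yaw of y -34.46 q [-0.95 -0.06  0.67  2.03  0.04  1.16 -0.9 ] F [ 0.2 -0.4  0.2] M [-0.1   0.15  0.  ] w 0.4 ff 0.0
slide cm [ 0.23 -0.05  0.7 ]
```

Fingers are shut. I'll continue in small steps until contact.

Call:
{"method": "servo_tool", "body": {"series": [{"claw": -1,"slide": [0.1,0,0.173],"roll": 0},{"claw": -1,"slide": [0.1,0,0.173],"roll": 0},{"claw": -1,"slide": [0,0,0],"roll": 0}]}}

```text
clock: 16.62
tool_pos: [448.9, 76.1, 157.3]
tcp_rot: [-2.78, -1.463, 0.0]
wrist_force: [-0.5, -0.0, -0.1]
gripper_width: 0.8
finger_force: 0.0
```

Call:
{"method": "servo_tool", "body": {"series": [{"claw": -1,"slide": [0.05,0,0.087],"roll": 0},{"claw": -1,"slide": [0.05,0,0.087],"roll": 0},{"claw": -1,"slide": [0,0,0],"roll": 0}]}}

```text
clock: 16.87
tool_pos: [449.5, 76.5, 156.0]
tcp_rot: [2.78, 1.463, -0.001]
wrist_force: [-2.2, -1.3, 6.3]
gripper_width: 1.0
finger_force: 3.1
```

```bash
python3 -c "
from h import *
st()"
```

```text
u,z rel N 5.8 -4.6 side 0.5 axial -1.1 off 7.3
t 16.87 axial F 6.6 lat -1.1 side -1.1 M [-0.5   0.67  0.02] w 1.0 ff 3.1
```

Call:
{"method": "servo_tool", "body": {"series": [{"claw": -1,"slide": [0.04,0,0.07],"roll": 0},{"claw": -1,"slide": [0,0,0],"roll": 0},{"claw": -1,"slide": [0,0,0],"roll": 0}]}}

```text
clock: 17.12
tool_pos: [449.6, 76.6, 155.7]
tcp_rot: [-2.78, -1.463, 0.002]
wrist_force: [-5.6, -4.1, 11.1]
gripper_width: 0.4
finger_force: 6.4
```

```bash
python3 -c "
from h import *
st()"
```

```text
u,z rel N 5.7 -4.9 side 0.6 axial -1.4 off 7.3
t 17.12 axial F 12.9 lat 0.2 side -2.3 M [-0.87  1.34  0.08] w 0.4 ff 6.4
```

Call:
{"method": "servo_tool", "body": {"series": [{"claw": -1,"slide": [0.03,0,0.052],"roll": 0},{"claw": -1,"slide": [0,0,0],"roll": 0},{"claw": -1,"slide": [0,0,0],"roll": 0}]}}

```text
clock: 17.37
tool_pos: [449.7, 76.7, 155.6]
tcp_rot: [-2.78, -1.462, 0.002]
wrist_force: [-7.8, -5.4, 16.8]
gripper_width: 0.2
finger_force: 9.4
```

```bash
python3 -c "
from h import *
st()"
```

```text
u,z rel N 5.6 -5.0 side 0.6 axial -1.6 off 7.3
t 17.37 axial F 19.0 lat -0.7 side -3.3 M [-1.09  1.94  0.01] w 0.2 ff 9.4
```

Call:
{"method": "servo_tool", "body": {"series": [{"claw": -1,"slide": [0.02,0,0.035],"roll": 0},{"claw": -1,"slide": [0,0,0],"roll": 0},{"claw": -1,"slide": [0,0,0],"roll": 0},{"claw": -1,"slide": [-0.5,0,-0.87],"roll": 0},{"claw": -1,"slide": [0,0,-2],"roll": 0},{"claw": -1,"slide": [0,0,-2],"roll": 0},{"claw": -1,"slide": [0,0,-1],"roll": 0},{"claw": -1,"slide": [0,0,0],"roll": 0}]}}

```text
clock: 18.03
tool_pos: [448.5, 73.8, 215.0]
tcp_rot: [-2.78, -1.463, -0.006]
wrist_force: [-0.5, -0.1, 0.1]
gripper_width: 0.7
finger_force: 0.0
```

Call:
{"method": "servo_tool", "body": {"series": [{"claw": -1,"slide": [-1,0.9,0],"roll": 0},{"claw": -1,"slide": [-2.2,1.9,0],"roll": 0},{"claw": -1,"slide": [-2.5,2.2,0],"roll": 0},{"claw": -1,"slide": [-2.5,2.2,0],"roll": 0},{"claw": -1,"slide": [-2.5,2.2,0],"roll": 0},{"claw": -1,"slide": [-2.5,2.2,0],"roll": 0},{"claw": -1,"slide": [-2.5,2.2,0],"roll": 0},{"claw": -1,"slide": [-1.5,1.5,0],"roll": 0},{"claw": -1,"slide": [-1,1,0],"roll": 0},{"claw": -1,"slide": [0,0,0],"roll": 0}]}}

```text
clock: 18.87
tool_pos: [478.0, -172.1, 212.2]
tcp_rot: [2.782, 1.457, -0.002]
wrist_force: [-0.5, -0.1, 0.4]
gripper_width: 0.6
finger_force: 0.0
```

Call:
{"method": "servo_tool", "body": {"series": [{"claw": -1,"slide": [0,0,0],"roll": 0},{"claw": -1,"slide": [0,0,0],"roll": 0}]}}

```text
clock: 19.03
tool_pos: [478.3, -167.9, 212.2]
tcp_rot: [-2.779, -1.464, 0.002]
wrist_force: [0.5, 0.2, -0.3]
gripper_width: 0.4
finger_force: 0.0
```

```bash
python3 - <<'E'
from h import *
to([479,-171,90])
im=imaging.get_image("wrist");c=imaging.calibration("wrist")
hsv=cv2.cvtColor(im,cv2.COLOR_RGB2HSV)
print("exp jog",proj(c,[479,-171,68]).round(1))
y=cv2.inRange(hsv,(18,120,60),(35,255,255));print(blobs(y))
k=cv2.inRange(hsv,(0,0,0),(180,255,55));k[215:]=0
for b in blobs(k): print(b,plane(c,*b[1],68).round(1))
im=imaging.get_image("scene");cs=imaging.calibration("scene")
z=np.load('w3.npz');
print("cup blob now",blobs(blue(im,(105,120,40))),"jog scene exp",proj(cs,[479,-171,68]).round(1))
hs=cv2.cvtColor(z["s"],cv2.COLOR_RGB2HSV);k=cv2.inRange(hs,(0,0,0),(180,255,60));k[:210]=0;k[240:]=0;k[:,:340]=0;k[:,375:]=0
for b in blobs(k,20): print(b,plane(cs,*b[1],68).round(1))
E
```

```text
t 19.03 pos [ 478.3 -167.9  212.2] yaw of y -34.44 q [-0.73  0.03  1.02  1.86 -0.03  1.27 -0.3 ] F [ 0.5  0.2 -0.3] M [-0.07  0.16  0.03] w 0.4 ff 0.0
slide cm [-0.21  0.25 12.22]
exp jog [259.3 183.4]
[([216, 131, 94, 92, 3418], [262.0, 176.0]), ([243, 243, 4, 47, 151], [244.2, 266.2]), ([271, 243, 4, 47, 149], [272.7, 266.8]), ([81, 299, 296, 17, 3852], [238.8, 308.7])]
([128, 3, 45, 30, 122], [154.9, 20.4]) [487.8  27.6  68. ]
([135, 159, 81, 52, 3098], [175.2, 185.0]) [ 395.7 -116.3   68. ]
([250, 171, 26, 27, 531], [262.9, 184.0]) [ 482. -174.   68.]
cup blob now [([142, 148, 22, 21, 191], [150.8, 157.6]), ([247, 167, 30, 38, 552], [260.7, 183.9])] jog scene exp [356.5 218.6]
```

Call:
{"method": "servo_tool", "body": {"series": [{"claw": -1,"slide": [-0.26,0.53,2],"roll": 0},{"claw": -1,"slide": [0,0,3],"roll": 0},{"claw": -1,"slide": [0,0,3],"roll": 0},{"claw": -1,"slide": [0,0,3],"roll": 0},{"claw": -1,"slide": [0,0,1.8],"roll": 0},{"claw": -1,"slide": [0,0,0.7],"roll": 0},{"claw": -1,"slide": [0,0,0],"roll": 0},{"claw": -1,"slide": [0,0,0],"roll": 0}]}}

```text
clock: 19.8
tool_pos: [481.9, -173.8, 78.7]
tcp_rot: [2.779, 1.464, 0.0]
wrist_force: [-0.5, 0.1, 0.3]
gripper_width: 0.6
finger_force: 0.0
```

Call:
{"method": "servo_tool", "body": {"series": [{"claw": -1,"slide": [0,0,0.3],"roll": 0},{"claw": -1,"slide": [0,0,0.3],"roll": 0},{"claw": -1,"slide": [0,0,0.2],"roll": 0},{"claw": -1,"slide": [0,0,0],"roll": 0},{"claw": -1,"slide": [0,0,0],"roll": 0}]}}

```text
clock: 20.22
tool_pos: [481.6, -174.0, 70.2]
tcp_rot: [2.78, 1.463, 0.0]
wrist_force: [-0.7, 0.4, 0.5]
gripper_width: 0.6
finger_force: 0.0
```

```bash
python3 -c "
from h import *
to([481,-173,62])"
```

```text
t 20.22 pos [ 481.6 -174.    70.2] yaw of y -34.47 q [-0.59  0.29  0.98  2.01 -0.29  0.99 -0.07] F [-0.7  0.4  0.5] M [-0.09  0.13 -0.05] w 0.6 ff 0.0
slide cm [ 0.05 -0.1   0.82]
```

Call:
{"method": "servo_tool", "body": {"series": [{"claw": -1,"slide": [0,0,0.3],"roll": 0},{"claw": -1,"slide": [0,0,0.2],"roll": 0},{"claw": -1,"slide": [0,0,0],"roll": 0}]}}

```text
clock: 20.47
tool_pos: [481.8, -174.1, 64.9]
tcp_rot: [2.78, 1.463, 0.001]
wrist_force: [0.7, 0.6, 4.1]
gripper_width: 0.5
finger_force: 1.7
```

Call:
{"method": "servo_tool", "body": {"series": [{"claw": -1,"slide": [0,0,0.2],"roll": 0},{"claw": -1,"slide": [0,0,0.15],"roll": 0},{"claw": -1,"slide": [0,0,0],"roll": 0}]}}

```text
clock: 20.72
tool_pos: [482.0, -174.2, 62.3]
tcp_rot: [-2.78, -1.463, -0.001]
wrist_force: [-3.0, 1.3, 15.6]
gripper_width: 0.4
finger_force: 7.6
```

Call:
{"method": "servo_tool", "body": {"series": [{"claw": -1,"slide": [0,0,0.05],"roll": 0},{"claw": -1,"slide": [0,0,0],"roll": 0}]}}

```text
clock: 20.88
tool_pos: [482.0, -174.2, 62.2]
tcp_rot: [-2.78, -1.463, -0.002]
wrist_force: [-5.4, 3.0, 23.0]
gripper_width: 0.4
finger_force: 11.0
```

Call:
{"method": "servo_tool", "body": {"series": [{"claw": -1,"slide": [0,0,-0.03],"roll": 0},{"claw": -1,"slide": [0,0,0],"roll": 0},{"claw": -1,"slide": [0,0,0],"roll": 0},{"claw": -1,"slide": [0,0,0],"roll": 0},{"claw": -1,"slide": [0,0,0],"roll": 0},{"claw": -1,"slide": [0,0,0],"roll": 0},{"claw": -1,"slide": [0,0,0],"roll": 0},{"claw": -1,"slide": [0,0,0],"roll": 0},{"claw": -1,"slide": [0,0,0],"roll": 0},{"claw": -1,"slide": [0,0,0],"roll": 0}]}}

```text
clock: 21.72
tool_pos: [482.0, -174.2, 62.2]
tcp_rot: [-2.78, -1.463, -0.001]
wrist_force: [-3.6, 2.2, 18.1]
gripper_width: 0.4
finger_force: 9.1
```

Call:
{"method": "servo_tool", "body": {"series": [{"claw": -1,"slide": [0,0,0],"roll": 0},{"claw": -1,"slide": [0,0,0],"roll": 0},{"claw": -1,"slide": [0,0,0],"roll": 0},{"claw": -1,"slide": [0,0,0],"roll": 0},{"claw": -1,"slide": [0,0,0],"roll": 0},{"claw": -1,"slide": [0,0,0],"roll": 0},{"claw": -1,"slide": [0,0,0],"roll": 0},{"claw": -1,"slide": [0,0,0],"roll": 0},{"claw": -1,"slide": [0,0,0],"roll": 0},{"claw": -1,"slide": [0,0,0],"roll": 0}]}}

```text
clock: 22.55
tool_pos: [481.9, -174.2, 62.2]
tcp_rot: [-2.78, -1.463, -0.001]
wrist_force: [-4.5, 1.2, 19.1]
gripper_width: 0.3
finger_force: 9.1
```

Call:
{"method": "servo_tool", "body": {"series": [{"claw": -1,"slide": [0,0,0],"roll": 0},{"claw": -1,"slide": [0,0,0],"roll": 0},{"claw": -1,"slide": [0,0,0],"roll": 0},{"claw": -1,"slide": [0,0,0],"roll": 0},{"claw": -1,"slide": [0,0,0],"roll": 0},{"claw": -1,"slide": [0,0,0],"roll": 0},{"claw": -1,"slide": [0,0,0],"roll": 0},{"claw": -1,"slide": [0,0,0],"roll": 0},{"claw": -1,"slide": [0,0,0],"roll": 0},{"claw": -1,"slide": [0,0,0],"roll": 0}]}}

```text
clock: 23.38
tool_pos: [482.0, -174.2, 62.2]
tcp_rot: [-2.78, -1.463, -0.001]
wrist_force: [-5.0, 1.9, 18.1]
gripper_width: 0.7
finger_force: 9.1
```

Call:
{"method": "servo_tool", "body": {"series": [{"claw": -1,"slide": [0,0,-1],"roll": 0},{"claw": -1,"slide": [0,0,-2],"roll": 0},{"claw": -1,"slide": [0,0,-3],"roll": 0},{"claw": -1,"slide": [0,0,-3],"roll": 0},{"claw": -1,"slide": [0,0,-2],"roll": 0},{"claw": -1,"slide": [0,0,0],"roll": 0},{"claw": -1,"slide": [0,0,0],"roll": 0},{"claw": -1,"slide": [0,0,0],"roll": 0}]}}

```text
clock: 24.05
tool_pos: [481.0, -173.6, 170.5]
tcp_rot: [-2.779, -1.463, 0.001]
wrist_force: [-0.1, 0.3, 0.6]
gripper_width: 0.3
finger_force: 0.0
```

```bash
python3 - <<'E'
from h import *
st()
im=imaging.get_image("scene");t=imaging.get_image("top");z=np.load('w3.npz')
print("then",blobs(blue(z["s"],(105,120,40))),"now",blobs(blue(im,(105,120,40))))
T0=cv2.imread('pics/top0.png')[...,::-1]
teal=lambda i:blobs(cv2.inRange(cv2.cvtColor(np.ascontiguousarray(i),cv2.COLOR_RGB2HSV),(80,100,60),(98,255,255)))
print(teal(T0),teal(t))
E
```

```text
u,z rel N 194.3 9.9 side 168.1 axial 105.7 off 163.3
t 24.05 axial F 0.4 lat -0.4 side -0.3 M [-0.07  0.11 -0.01] w 0.3 ff 0.0
then [([141, 149, 21, 19, 190], [150.1, 157.7]), ([247, 168, 29, 38, 616], [261.4, 186.2])] now [([142, 148, 22, 20, 179], [150.9, 157.0]), ([247, 167, 30, 38, 526], [260.7, 183.4])]
[([371, 224, 26, 25, 532], [383.5, 236.4]), ([56, 355, 21, 16, 199], [67.6, 361.8])] [([56, 355, 28, 27, 470], [66.4, 368.4])]
```

```bash
python3 -c "
from cell import order
print(order.finish_job())"
```

```text
the job is handed in; nothing more can be done
None
```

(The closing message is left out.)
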